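# Load the drill guide and set its gib screw

### The job

Take the drill-guide block with exactly two holes from the wooden rack and lay it in the fixture's sloped channel, flat on the floor and down against the low stop, without dropping it, and let go (the rack hides its long ends and the channel hides its long sides, so set it down on the bench and take it again the other way). Then turn the gib screw clockwise until it bottoms, and back it off a quarter of a turn. Leave the other blocks, the jar and the screwdriver where they are.

Things in the scene. Friction and masses are not known exactly. Their poses are not given: they have to be found in the camera images.
- guide_center (a point): centre of the block to load: an aluminium block 54 (its x) x 40 (its y) x 48 mm high, 0.2 to 0.4 kg, with two dark 17 mm bushings side by side along x flush in its top; it may go in either way round. z is up
- guide_one_center (a point): centre of another aluminium block of the same size, with a single 26 mm bushing in its top; stays in the rack
- guide_four_center (a point): centre of another aluminium block of the same size, with four small 10 mm bushings in a row in its top; stays in the rack
- rack: fixed wooden trough, 250 mm along its y, 85 mm along x, origin under its centre on the bench. Blocks stand on its 12 mm floor at y = about -80, 0 and +80 mm, their 54 mm length along x; two rails (inner faces x = +-29.5 mm, top 74 mm above the bench) leave no room for fingers at the blocks' ends; their 54 mm long sides are free, 40 mm between neighbours
- fixture: fixed drill-guide fixture: steel base plate 170 (x) x 175 (y) x 12 mm, its centre 5 mm to -y of the origin; origin on the bench. It carries the sloped channel at y = +40 mm and the gib-screw pillar (44 mm square, top 74 mm above the bench) at y = -55 mm. Highest part: the cheek tops, about 129 mm above the bench at the upper end
- channel: sloped open channel of the fixture; origin on its floor under the seated block's centre, axes as seat. Fixed cheek's face at y = +22 mm; the gib (sliding cheek) has its face at y = -28.4 mm + 2.2 mm per rad of the screw (-20.5 when bottomed). Both cheeks run x = -28 to +60 mm, rise 50 mm and flare outwards to z = 64 mm. Floor x = -40 to +84 mm, ends open except for the stop
- seat (a point): where the block's centre belongs, 24 mm off the channel floor. x points up the slope (0.26 rad to level), y along fixture y, z square off the floor. The low stop, 8 mm high, has its face at x = -28 mm. The block's 54 mm length goes along x; between the cheeks it can be held only by its 40 mm wide end faces, tool along -z, fingertips 10 mm or more off the floor
- screw_grip (a point): centre of the gib screw's wing: an upright flat steel bar 44 mm long (along this point's x), 12 mm thick (its y), 28 mm high, turning about the vertical axis through this point, 102 mm above the bench; the bar spans 88 to 116 mm, with only a 10 mm stem between it and a 28 mm collar at 80 mm. It does not rise or sink as it turns
- screw (a joint): angle of the gib screw: grows clockwise seen from above, 0 fully backed out, hard stop (bottomed) at 3.60 rad; light friction of about 0.06 N m, stays where it is left. At the start between 0.6 and 1.8
- jar_center (a point): centre of an upright loose glass jar, 56 mm across, 75 mm high; leave it standing
- driver_grip (a point): point on the handle of a loose screwdriver, 170 mm long, lying along this point's x (tip to +x), 26 mm thick; its tip is 119 mm to +x and its handle end 51 mm to -x; leave it alone
Things that resemble listed ones, but are neither listed nor needed, are in the scene too. Leave any orange or purple look-alike of the fixture alone.

How it is judged:
By the outcome, as a careful person would: the job done as asked, in the order asked, and still so for the second after the job is handed in, with the robot touching nothing.
It also fails if it takes over 72 s, if anything falls off the work surface, if the arm or the gripper's body presses on something with over 40 N, if the wrist force passes 120 N, or if a joint passes its speed limit or range.

### The arm

A 6-joint arm with a two-finger parallel gripper is mounted at the origin on the work surface. World frame = base frame: x ahead of the robot, y to its left, z up, the work surface at z = 0. Lengths are in mm, angles in rad, forces in N, time in s.
With the tool pointing down it reaches from about 300 to 875 mm from the base axis. Payload 4.2 kg.
Tool frame: the origin (TCP) lies on the centre line of the jaws, within the pads' length; the fingertips stand 22 mm ahead of it and the grasp point (between the pads) lies 3 mm ahead of it; y points along the fingers, x is the direction in which the jaws open and shut, and the axes are right-handed (so a half turn about y gives the same grasp; the last joint's range is limited). The gripper opens to 85 mm and grips with 20 to 120 N. Pads are 22 mm wide; open, the fingers measure 114 mm over their backs; the gripper's body (76 mm by 85 mm) begins 54 mm behind the grasp point. The pads swing forward as they close: fully open they stand 13 mm farther back than shut.
Start: joints at [-1.361, 0.32, 1.565, -0, 1.257, -0.02], TCP at [130.976, -559.897, 253.338] pointing down, gripper open.
Joint ranges: [-3.11, 3.11], [-0.84, 2.01], [0.21, 2.61], [-1.34, 4.49], [0.05, 2.63], [-2.56, 2.56]. Speed limits (rad/s): [2.57, 2.57, 3.14, 3.14, 3.14, 3.14].

### API

Orientations are given as a 3x3 rotation matrix whose columns are the frame's x, y, z axes.
In Python, from rig import bot gives the robot as it stands.
- The arm moves only by the shell command python3 -m creep 'ROWS' [OPENING]. ROWS is JSON, a list of rows, each an object of numbers: "dx", "dy", "dz": the shift along the tool's x, y, z in m; "ax", "ay", "az": the turn, a rotation vector about the tool's x, y, z in rad. A call has 1 to 12 rows; each row is the pose to reach, as a shift and turn from the pose commanded when the call began, along the tool's axes at that moment; what a row does not reach only later rows make up. A row lasts 1/10 s, in which the tool goes at most 50 mm and 8.59 degrees, less where a joint would pass 70% of its speed; a pose out of reach is approached as far as the arm can. A call with a gripper value outside its range is refused whole. OPENING is the opening, from -1 (shut) to 1 (fully open), set as the call begins (- or left out, the last holds). The fingers move at their own pace and stop on an object; the grip force is fixed at half the most. Time passes only in rows, so rows that repeat a pose let the fingers close. It gives the time, the measured TCP pose, the force and the opening at its end, in the units of the state.
- bot.get_state(): the state, without advancing time (a new reading comes with each control period).
- bot.read_camera(name): name is "side" or "top"; returns a dict with "pixels" (480x640x3 uint8, red, green, blue), "mtx" (3x3 intrinsics, pixels), "rvec" (rotation vector, rad) and "tvec" (3), from world to camera coordinates, as OpenCV has them. Camera axes: x right, y down, z forward; pixel columns grow to the right and rows downward; lengths in mm; the calibration is good to about 2 mm. A picture is of the moment at which its call begins. There is no depth.
- bot.hand_in(): hands the job in, once; it reports no verdict.
The state is a dict: "clock": time; "q": joint angles; "qvel": joint speeds; "joint_efforts": joint torques, N m; "position": TCP position; "tool_rot": TCP orientation; "contact_force": force on the tool from outside, world axes, zero at the start; "torque": the same for the moment, N m; "width": finger opening in mm.
Only numpy, scipy, OpenCV 4.12 (cv2) and the standard library are available. Lean on these libraries where they do the work, as an engineer would, in place of code of your own. Each camera call takes 0.05 s, during which the arm holds its last target. There are 200 camera calls.

## Working session

There is one attempt and no reset: what is moved stays moved. The work goes in short steps, Python scripts to look and compute and a shell command to move; the robot and the scene stay as the last step left them, time stands still between calls to the robot, and variables do not carry over. Pictures are saved under pics/ and viewed, about 8 in all and at most 12, crops included, and the job is handed in when it is done.

```bash
ls; mkdir -p pics; python3 - <<'E'
from rig import bot
import cv2,pickle
s=bot.get_state();print(s)
for n in("side","top"):
    c=bot.read_camera(n);pickle.dump(c,open(f"{n}0.pkl","wb"));cv2.imwrite(f"pics/{n}0.png",c["pixels"][:,:,::-1]);print(n,c["mtx"],c["rvec"],c["tvec"])
E
```

```text
pics
{'clock': 0.0, 'q': array([-1.36100537e+00,  3.20287150e-01,  1.56567359e+00,  2.91363490e-05,
        1.25737041e+00, -1.99594295e-02]), 'qvel': array([ 0.00138253, -0.00111687, -0.00020363, -0.00180336,  0.00077368,
        0.00077951]), 'joint_efforts': array([ 1.87597361e-03, -4.15524173e+01, -2.34159636e+01,  1.46470593e-04,
        8.25662777e-03, -1.58969124e-05]), 'position': array([ 130.88952286, -559.46430166,  252.48705122]), 'tool_rot': array([[ 2.27725417e-01, -3.34940959e-04,  9.73725332e-01],
       [-9.73723839e-01,  1.70614558e-03,  2.27725654e-01],
       [-1.73759182e-03, -9.99998488e-01,  6.23927171e-05]]), 'contact_force': array([ 0.28003665,  0.12263636, -0.52139461]), 'torque': array([ 0.03835902,  0.09826852, -0.01013292]), 'width': 85.38276339503905}
side [[621.90444559   0.         314.84157854]
 [  0.         621.90444559 242.90609746]
 [  0.           0.           1.        ]] [ 0.99637564 -2.5139971   0.98369646] [375.57491499 336.59978712 974.52031084]
top [[535.76814037   0.         307.27816361]
 [  0.         535.76814037 241.55324804]
 [  0.           0.           1.        ]] [ 2.14791249 -2.15023362  0.14809944] [   5.71091235  512.46137444 1206.89756828]
```

View pics/top0.png

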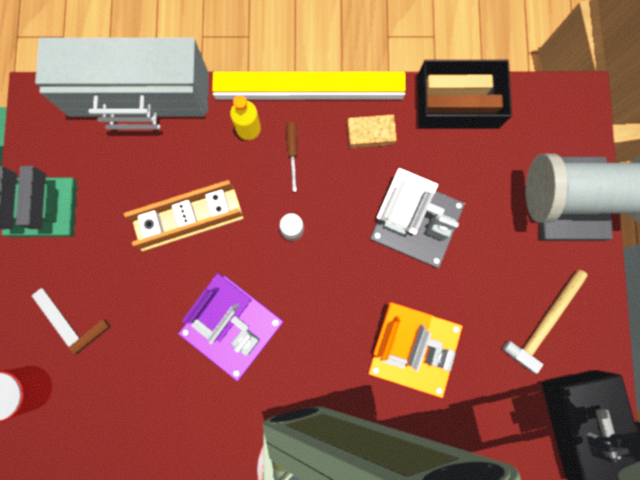

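View pics/side0.png

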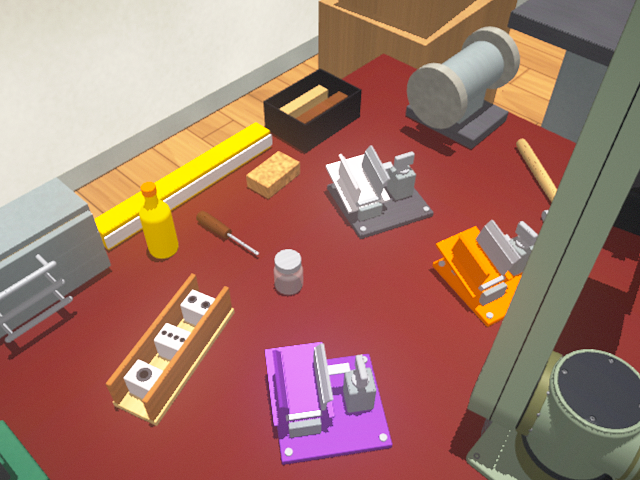

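Top view: candidates are the one-hole block (149,223), the four-hole block (183,212) and the two-hole block (217,202), which I choose. The grey fixture at (418,218) is the real one. Orange (415,350) and purple (230,327) are the decoys. Jar is at (291,226), screwdriver at (293,155). The side view agrees: two-hole block at (199,300), grey fixture at (380,190).

```bash
cat > h.py <<'E'
import cv2,numpy as np,pickle
def cam(c):
    R=cv2.Rodrigues(c["rvec"])[0];return R,-R.T@np.ravel(c["tvec"])
def cast(c,uv,z):
    R,o=cam(c);d=R.T@np.linalg.inv(c["mtx"])@np.array([uv[0],uv[1],1.]);return o+d*(z-o[2])/d[2]
def proj(c,P): return cv2.projectPoints(np.atleast_2d(np.float64(P)),c["rvec"],c["tvec"],c["mtx"],None)[0][:,0]
def crop(c,x,y,w,h,k):
    return cv2.resize(np.ascontiguousarray(c["pixels"][y:y+h,x:x+w,::-1]),None,fx=k,fy=k,interpolation=cv2.INTER_CUBIC)
def load(n): return pickle.load(open(n,"rb"))
E
python3 - <<'E'
from h import *
t=load("top0.pkl");s=load("side0.pkl")
a=np.hstack([crop(t,120,175,130,80,3),crop(t,360,155,130,120,3)[:240*1+60]] if 0 else [crop(t,120,165,130,100,3),crop(t,360,165,130,110,3)[:300]])
b=np.hstack([crop(s,105,270,130,100,3)[:300],crop(s,315,140,130,100,3)])
im=np.vstack([a,b]);print(im.shape);cv2.imwrite("pics/c0.png",im)
# bushings
g=t["pixels"].astype(int)
m=((g.max(2)<90)).astype(np.uint8)[165:265,120:250]
n,l,st,ce=cv2.connectedComponentsWithStats(m)
for i in range(1,n):
    p=ce[i]+[120,165];print(st[i][4],p.round(1),cast(t,p,60).round(1))
E
```

```text
(600, 780, 3)
8 [214.9 196.9] [613.1 217.6  60. ]
7 [218.  208.3] [586.3 209.8  60. ]
29 [148.4 223.6] [550.8 368.   60. ]
```

View pics/c0.png

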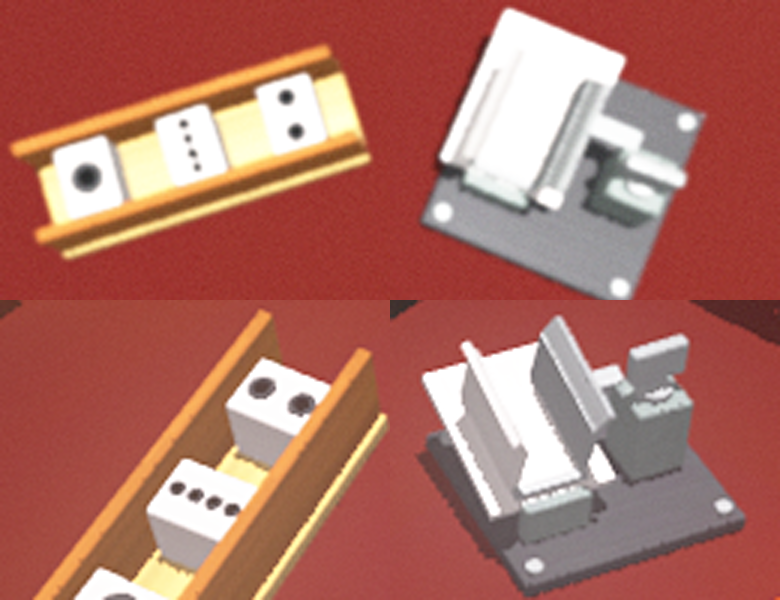

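```bash
python3 - <<'E'
from h import *
t=load("top0.pkl");s=load("side0.pkl")
im=np.hstack([crop(t,370,165,98,98,4),crop(s,322,143,98,98,4)]);cv2.imwrite("pics/c1.png",im)
g=s["pixels"].astype(int)
m=((g.max(2)<90)).astype(np.uint8)[280:330,170:235]
n,l,st,ce=cv2.connectedComponentsWithStats(m)
for i in range(1,n):
    if st[i][4]>8: p=ce[i]+[170,280];print("side bush",st[i][4],p.round(1),cast(s,p,60).round(1))
P=[]
for nm,c,pts in(("top",t,[(459,205.7),(377.3,235.7),(436.7,261)]),("side",s,[(426,208.5),(363,228.5)])):
    for p in pts:
        x,y=np.round(p).astype(int);w=c["pixels"][y-4:y+5,x-4:x+5].min(2).astype(float)
        w=np.clip(w-130,0,None);yy,xx=np.mgrid[y-4:y+5,x-4:x+5]
        q=((w*xx).sum()/w.sum(),(w*yy).sum()/w.sum());X=cast(c,q,12.5);print(nm,np.round(q,1),X.round(1))
E
```

```text
top [458.4 205.3] [ 602.5 -355.2   12.5]
top [377.3 235.5] [ 529.9 -160.4   12.5]
top [436.3 260.4] [ 470.5 -297.9   12.5]
side [425.8 208.1] [ 474.1 -305.2   12.5]
side [362.7 228.1] [ 534.3 -166.6   12.5]
```

View pics/c1.png

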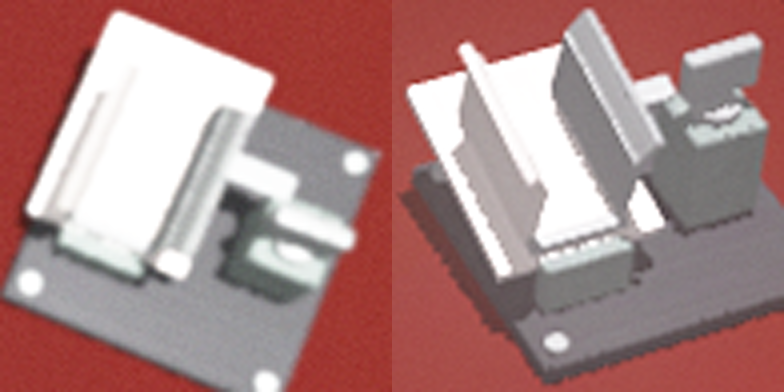

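```bash
cat >> h.py <<'E'
def tri(c1,p1,c2,p2):
    P=[c["mtx"]@np.c_[cv2.Rodrigues(c["rvec"])[0],np.ravel(c["tvec"])] for c in(c1,c2)]
    X=cv2.triangulatePoints(P[0],P[1],np.float64(p1)[:,None],np.float64(p2)[:,None]).ravel();X=X[:3]/X[3]
    e=[np.round(proj(c,X)[0]-p,1) for c,p in((c1,p1),(c2,p2))];return X.round(1),e
E
python3 - <<'E'
from h import *
t=load("top0.pkl");s=load("side0.pkl")
T=lambda u,v:(370+u/4,165+v/4)
S=lambda u,v:(322+(u-392)/4,143+v/4)
for n,a,b in [("dotA",(436.3,260.4),(425.8,208.1)),("dotB",(377.3,235.5),(362.7,228.1)),
 ("bushR",(214.9,196.9),(105+262/3,270+88/3)),("bushL",(218,208.3),(105+302/3,270+104/3)),
 ("floor upper-left",T(115,11),S(408,88)),("floor low-left",T(27,214),S(500,280)),
 ("stop front-left bot?",T(60,243),S(540,258)),("stop right top",T(143,272),S(630,240)),
 ("wing near",T(354,243),S(688,60)),("wing far",T(272,208),S(755,38))]:
    print(n,*tri(t,a,s,b))
for n,c in(("t",t),("s",s)): print(cam(c)[1])
E
```

```text
dotA [ 469.3 -295.8   22.5] [array([0.1, 0.1]), array([-0.1, -0. ])]
dotB [ 528.7 -159.2   21.8] [array([-0. , -0.1]), array([0.1, 0. ])]
bushR [611.1 216.   64.3] [array([0.3, 0.4]), array([-0.5, -0.1])]
bushL [584.1 208.   65.6] [array([0.3, 0.4]), array([-0.5, -0.1])]
floor upper-left [ 675.4 -204.6   77.8] [array([0.3, 0.4]), array([-0.4, -0.1])]
floor low-left [ 565.  -156.1   43.2] [array([0. , 0.1]), array([-0.1, -0. ])]
stop front-left bot? [ 548.2 -170.6   59.3] [array([-0.8, -1.2]), array([1.2, 0.2])]
stop right top [ 531.  -220.8   48.8] [array([-0.2, -0.3]), array([0.3, 0.1])]
wing near [ 558.1 -320.6   91.6] [array([-5. , -8.1]), array([7.2, 0.8])]
wing far [ 531.2 -281.9  150.5] [array([5.2, 8.1]), array([-7.5, -1.5])]
[ 340.74962116    3.9584359  1266.14574264]
[ -4.69593151 560.76040356 943.17097481]
```

```bash
python3 - <<'E'
from h import *
t=load("top0.pkl");s=load("side0.pkl")
T=lambda u,v:(370+u/4,165+v/4)
S=lambda u,v:(322+(u-392)/4,143+v/4)
a=-0.409;ex=np.array([np.cos(a),np.sin(a)]);ey=np.array([-ex[1],ex[0]]);o=np.array([568.2,-253.2])
for n,c,p,z in [("upL",t,T(115,11),73.3),("upR",t,T(273,77),73.3),("lowL",t,T(27,214),41.4),
 ("upL s",s,S(408,88),73.3),("lowL s",s,S(500,280),41.4),
 ("wing e1",t,T(277,205),116),("wing e2",t,T(354,238),116),("wing mid",t,T(315,225),114),
 ("wingS1",s,S(683,52),116),("wingS2",s,S(760,42),116),("stopTopL",t,T(62,235),52),("stopTopR",t,T(142,270),52),
 ("cheek top low end R",t,T(172,265),106),("cheek top up R",t,T(232,110),127)]:
    X=cast(c,p,z)[:2];d=X-o;print(n,X.round(1),"fixture",np.round([d@ex,d@ey],1))
# rack
for p in [(214.9,196.9),(218,208.3)]:print(cast(t,p,60))
for p in [(105+262/3,270+88/3),(105+302/3,270+104/3)]:print("side",cast(s,p,60))
E
```

```text
upL [ 677.7 -204.7] fixture [81.2 88.1]
upR [ 638.9 -293.8] fixture [81.  -9.2]
lowL [ 565.5 -156.2] fixture [-41.   87.9]
upL s [ 678.1 -209. ] fixture [83.2 84.3]
lowL s [ 566.  -157.6] fixture [-40.1  86.9]
wing e1 [ 556.6 -282.8] fixture [  1.2 -31.8]
wing e2 [ 538.3 -324.1] fixture [  0.8 -76.9]
wing mid [ 545.9 -303.7] fixture [ -0.4 -55.2]
wingS1 [ 560.3 -290.6] fixture [  7.6 -37.5]
wingS2 [ 536.2 -324.7] fixture [ -1.  -78.3]
stopTopL [ 551.3 -174.7] fixture [-46.7  65.3]
stopTopR [ 530.9 -220.1] fixture [-47.4  15.5]
cheek top low end R [ 525.2 -226.7] fixture [-50.    7.2]
cheek top up R [ 607.1 -257.5] fixture [37.4 11.5]
[613.01569946 217.52328893  60.        ]
[586.29784293 209.802717    60.        ]
side [613.3548521  213.93049181  60.        ]
side [587.01324323 205.32549173  60.        ]
```

```bash
cat >> h.py <<'E'
from scipy.spatial.transform import Rotation as Ro
def down(yaw,tilt=None):
    "tool x at world yaw, tool y down"
    x=np.array([np.cos(yaw),np.sin(yaw),0]);y=np.array([0,0,-1.]);return np.c_[x,y,np.cross(x,y)]
def go(pos,R,p=None,R0=None):
    from rig import bot
    s=bot.get_state();p=s["position"] if p is None else p;R0=s["tool_rot"] if R0 is None else R0
    d=R0.T@(np.array(pos)-p)/1000;a=Ro.from_matrix(R0.T@R).as_rotvec()
    print("d",d.round(4),"a",a.round(3),"q",s["q"].round(2),"t",round(float(s["clock"]),2),"F",s["contact_force"].round(1),"w",round(float(s["width"]),1))
E
python3 - <<'E'
from h import *
go([599.5,213.5,200],down(0.302-np.pi/2))
E
python3 -m creep '[{"dx":-0.646,"dz":0.633,"ay":-0.07},{"dx":-0.646,"dz":0.633,"ay":-0.07},{"dx":-0.646,"dz":0.633,"ay":-0.07},{"dx":-0.646,"dz":0.633,"ay":-0.07},{"dx":-0.646,"dz":0.633,"ay":-0.07},{"dx":-0.646,"dz":0.633,"ay":-0.07},{"dx":-0.646,"dz":0.633,"ay":-0.07},{"dx":-0.646,"dz":0.633,"ay":-0.07},{"dx":-0.646,"dz":0.633,"ay":-0.07},{"dx":-0.646,"dz":0.633,"ay":-0.07},{"dx":-0.646,"dz":0.633,"ay":-0.07},{"dx":-0.646,"dz":0.633,"ay":-0.07}]' 0.4
python3 - <<'E'
from h import *
go([599.5,213.5,140],down(0.302-np.pi/2))
E
```

```text
d [-0.6459  0.0536  0.6323] a [-0.    -0.072 -0.002] q [-1.36  0.32  1.57  0.    1.26 -0.02] t 0.1 F [0.3 0.6 0.3] w 85.6
d [-0.6458  0.1136  0.6323] a [-0.    -0.072 -0.002] q [-1.36  0.32  1.57  0.    1.26 -0.02] t 0.1 F [0.3 0.6 0.3] w 85.6invalid input at $[0]: expected keys dx, dy, dz, ax, ay, az
```

```bash

python3 -m creep '[{"dx":-0.646,"dy":0,"dz":0.633,"ax":0,"ay":-0.072,"az":0},{"dx":-0.646,"dy":0,"dz":0.633,"ax":0,"ay":-0.072,"az":0},{"dx":-0.646,"dy":0,"dz":0.633,"ax":0,"ay":-0.072,"az":0},{"dx":-0.646,"dy":0,"dz":0.633,"ax":0,"ay":-0.072,"az":0},{"dx":-0.646,"dy":0,"dz":0.633,"ax":0,"ay":-0.072,"az":0},{"dx":-0.646,"dy":0,"dz":0.633,"ax":0,"ay":-0.072,"az":0},{"dx":-0.646,"dy":0,"dz":0.633,"ax":0,"ay":-0.072,"az":0},{"dx":-0.646,"dy":0,"dz":0.633,"ax":0,"ay":-0.072,"az":0},{"dx":-0.646,"dy":0,"dz":0.633,"ax":0,"ay":-0.072,"az":0},{"dx":-0.646,"dy":0,"dz":0.633,"ax":0,"ay":-0.072,"az":0},{"dx":-0.646,"dy":0,"dz":0.633,"ax":0,"ay":-0.072,"az":0},{"dx":-0.646,"dy":0,"dz":0.633,"ax":0,"ay":-0.072,"az":0}]' 0.4
python3 - <<'E'
from h import *
go([599.5,213.5,150],down(0.302-np.pi/2))
E
```

```text
clock: 1.3
position: [442.7, -44.9, 253.2]
tool_rot: [[0.298, -0.0, 0.955], [-0.955, -0.0, 0.298], [0.0, -1.0, -0.0]]
contact_force: [1.1, -0.5, -0.6]
width: 59.8
d [-0.2001  0.1031  0.2266] a [0. 0. 0.] q [-0.13  0.11  1.84 -0.    1.19  1.14] t 1.3 F [ 1.1 -0.5 -0.6] w 59.8
```

```bash

python3 -m creep '[{"dx":-0.200,"dy":0.1,"dz":0.227,"ax":0,"ay":0,"az":0},{"dx":-0.200,"dy":0.1,"dz":0.227,"ax":0,"ay":0,"az":0},{"dx":-0.200,"dy":0.1,"dz":0.227,"ax":0,"ay":0,"az":0},{"dx":-0.200,"dy":0.1,"dz":0.227,"ax":0,"ay":0,"az":0},{"dx":-0.200,"dy":0.1,"dz":0.227,"ax":0,"ay":0,"az":0},{"dx":-0.200,"dy":0.1,"dz":0.227,"ax":0,"ay":0,"az":0},{"dx":-0.200,"dy":0.1,"dz":0.227,"ax":0,"ay":0,"az":0},{"dx":-0.200,"dy":0.1,"dz":0.227,"ax":0,"ay":0,"az":0},{"dx":-0.200,"dy":0.1,"dz":0.227,"ax":0,"ay":0,"az":0}]'
python3 - <<'E'
from h import *
from rig import bot
go([599.5,213.5,44],down(0.302-np.pi/2))
s=bot.get_state()
a=[]
for n in("side","top"):
    c=bot.read_camera(n);pickle.dump(c,open(n+"1.pkl","wb"))
    p=s["position"]+s["tool_rot"][:,1]*22
    u=proj(c,[p,p+30*s["tool_rot"][:,0],p-30*s["tool_rot"][:,0],[599.5,213.5,60]]);print(n,u.round(1))
    im=np.ascontiguousarray(c["pixels"][:,:,::-1])
    x,y=u[0].astype(int);x0,y0=max(x-50,0),max(y-50,0)
    k=crop(c,x0,y0,100,100,4)
    for q in u: cv2.circle(k,tuple(np.int32((q-[x0,y0])*4)),3,(0,255,0),-1)
    a.append(k)
cv2.imwrite("pics/c2.png",np.hstack(a))
E
```

```text
clock: 2.2
position: [598.9, 210.7, 153.0]
tool_rot: [[0.297, -0.002, 0.955], [-0.955, -0.001, 0.297], [0.001, -1.0, -0.002]]
contact_force: [0.2, -0.4, 0.1]
width: 59.7
d [-0.0025  0.1089  0.0016] a [0.002 0.    0.001] q [ 0.32  0.49  1.56 -0.    1.09  1.59] t 2.2 F [ 0.2 -0.4  0.1] w 59.7
side [[193.4 277.3]
 [203.1 265.1]
 [183.4 289.8]
 [197.5 303.5]]
top [[212.3 196.1]
 [225.6 192. ]
 [198.9 200.1]
 [216.5 202.7]]
```

View pics/c2.png

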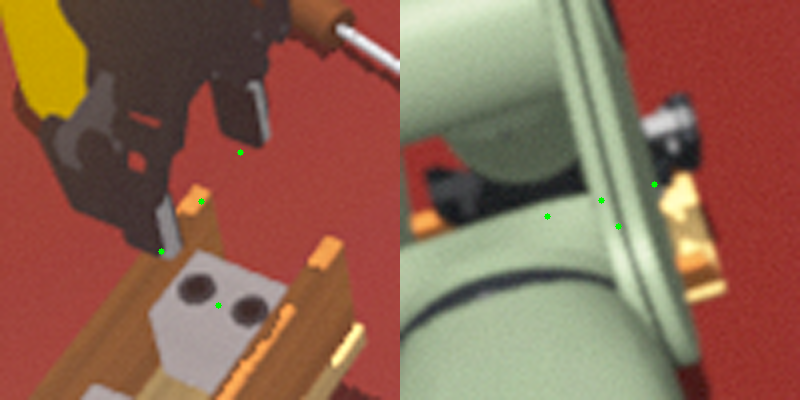

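Side crop: open fingers straddle the two-hole block, whose top centre is at crop (222,302); the bushings confirm the choice. I'll descend.

```bash

python3 -m creep '[{"dx":0,"dy":0.04,"dz":0,"ax":0,"ay":0,"az":0},{"dx":0,"dy":0.07,"dz":0,"ax":0,"ay":0,"az":0},{"dx":0,"dy":0.09,"dz":0,"ax":0,"ay":0,"az":0},{"dx":0,"dy":0.1,"dz":0,"ax":0,"ay":0,"az":0},{"dx":0,"dy":0.107,"dz":0,"ax":0,"ay":0,"az":0},{"dx":0,"dy":0.107,"dz":0,"ax":0,"ay":0,"az":0}]'
python3 -m creep '[{"dx":0,"dy":0,"dz":0,"ax":0,"ay":0,"az":0},{"dx":0,"dy":0,"dz":0,"ax":0,"ay":0,"az":0},{"dx":0,"dy":0,"dz":0,"ax":0,"ay":0,"az":0},{"dx":0,"dy":0,"dz":0,"ax":0,"ay":0,"az":0},{"dx":0,"dy":0,"dz":0,"ax":0,"ay":0,"az":0},{"dx":0,"dy":0,"dz":0,"ax":0,"ay":0,"az":0}]' -1
```

```text
clock: 2.9
position: [599.6, 210.9, 46.6]
tool_rot: [[0.297, 0.0, 0.955], [-0.955, -0.0, 0.297], [0.0, -1.0, 0.0]]
contact_force: [-0.2, 0.2, 0.1]
width: 59.7
clock: 3.5
position: [600.5, 211.7, 47.8]
tool_rot: [[0.297, 0.003, 0.955], [-0.955, 0.001, 0.297], [0.0, -1.0, 0.003]]
contact_force: [-1.1, -0.8, 5.9]
width: 39.4
```

```bash

python3 -m creep '[{"dx":0,"dy":-0.02,"dz":0,"ax":0,"ay":0,"az":0},{"dx":0,"dy":-0.06,"dz":0,"ax":0,"ay":0,"az":0},{"dx":0,"dy":-0.1,"dz":0,"ax":0,"ay":0,"az":0},{"dx":0.01,"dy":-0.1,"dz":-0.014,"ax":0,"ay":0,"az":0},{"dx":0.035,"dy":-0.1,"dz":-0.048,"ax":0,"ay":0,"az":0},{"dx":0.06,"dy":-0.1,"dz":-0.081,"ax":0,"ay":0,"az":0},{"dx":0.085,"dy":-0.1,"dz":-0.115,"ax":0,"ay":0,"az":0},{"dx":0.11,"dy":-0.1,"dz":-0.15,"ax":0,"ay":0,"az":0},{"dx":0.135,"dy":-0.1,"dz":-0.184,"ax":0,"ay":0,"az":0},{"dx":0.155,"dy":-0.1,"dz":-0.21,"ax":0,"ay":0,"az":0},{"dx":0.168,"dy":-0.1,"dz":-0.228,"ax":0,"ay":0,"az":0},{"dx":0.17,"dy":-0.1,"dz":-0.231,"ax":0,"ay":0,"az":0}]'
python3 -m creep '[{"dx":0,"dy":0.02,"dz":0,"ax":0,"ay":0,"az":0},{"dx":0,"dy":0.055,"dz":0,"ax":0,"ay":0,"az":0},{"dx":0,"dy":0.085,"dz":0,"ax":0,"ay":0,"az":0},{"dx":0,"dy":0.1,"dz":0,"ax":0,"ay":0,"az":0},{"dx":0,"dy":0.105,"dz":0,"ax":0,"ay":0,"az":0},{"dx":0,"dy":0.105,"dz":0,"ax":0,"ay":0,"az":0}]'
```

```text
clock: 4.7
position: [427.1, -20.8, 145.9]
tool_rot: [[0.295, -0.003, 0.956], [-0.956, -0.0, 0.295], [-0.001, -1.0, -0.003]]
contact_force: [1.8, 0.8, -3.9]
width: 39.4
clock: 5.3
position: [429.8, -19.1, 40.8]
tool_rot: [[0.298, -0.001, 0.955], [-0.955, 0.0, 0.298], [-0.0, -1.0, -0.001]]
contact_force: [0.3, -0.4, -2.6]
width: 39.3
```

```bash

python3 -m creep '[{"dx":0,"dy":0.002,"dz":0,"ax":0,"ay":0,"az":0},{"dx":0,"dy":0.003,"dz":0,"ax":0,"ay":0,"az":0},{"dx":0,"dy":0.004,"dz":0,"ax":0,"ay":0,"az":0},{"dx":0,"dy":0.004,"dz":0,"ax":0,"ay":0,"az":0}]'
python3 -m creep '[{"dx":0,"dy":0.001,"dz":0,"ax":0,"ay":0,"az":0},{"dx":0,"dy":0.001,"dz":0,"ax":0,"ay":0,"az":0}]'
python3 -m creep '[{"dx":0,"dy":0.001,"dz":0,"ax":0,"ay":0,"az":0},{"dx":0,"dy":0.001,"dz":0,"ax":0,"ay":0,"az":0}]'
```

```text
clock: 5.7
position: [429.8, -19.5, 37.7]
tool_rot: [[0.297, 0.001, 0.955], [-0.955, -0.0, 0.297], [0.0, -1.0, 0.001]]
contact_force: [0.4, 0.1, -3.2]
width: 39.5
clock: 5.9
position: [429.5, -19.6, 36.4]
tool_rot: [[0.297, 0.0, 0.955], [-0.955, -0.0, 0.297], [0.0, -1.0, 0.0]]
contact_force: [0.1, -0.3, -2.3]
width: 39.4
clock: 6.1
position: [429.6, -19.6, 35.8]
tool_rot: [[0.297, 0.0, 0.955], [-0.955, -0.0, 0.297], [0.0, -1.0, 0.0]]
contact_force: [-0.7, 0.0, 3.5]
width: 39.1
```

```bash

python3 -m creep '[{"dx":0,"dy":0,"dz":0,"ax":0,"ay":0,"az":0},{"dx":0,"dy":0,"dz":0,"ax":0,"ay":0,"az":0},{"dx":0,"dy":0,"dz":0,"ax":0,"ay":0,"az":0},{"dx":0,"dy":-0.01,"dz":0,"ax":0,"ay":0,"az":0},{"dx":0,"dy":-0.05,"dz":0,"ax":0,"ay":0,"az":0},{"dx":0,"dy":-0.09,"dz":0,"ax":0,"ay":0,"az":0},{"dx":0,"dy":-0.1,"dz":0,"ax":0,"ay":-0.14,"az":0}]' 0.5
python3 -m creep '[{"dx":0,"dy":0,"dz":0,"ax":0,"ay":-0.14,"az":0},{"dx":0,"dy":0,"dz":0,"ax":0,"ay":-0.28,"az":0},{"dx":0,"dy":0,"dz":0,"ax":0,"ay":-0.42,"az":0},{"dx":0,"dy":0,"dz":0,"ax":0,"ay":-0.56,"az":0},{"dx":0,"dy":0,"dz":0,"ax":0,"ay":-0.7,"az":0},{"dx":0,"dy":0,"dz":0,"ax":0,"ay":-0.84,"az":0},{"dx":0,"dy":0,"dz":0,"ax":0,"ay":-0.98,"az":0},{"dx":0,"dy":0,"dz":0,"ax":0,"ay":-1.12,"az":0},{"dx":0,"dy":0,"dz":0,"ax":0,"ay":-1.26,"az":0},{"dx":0,"dy":0,"dz":0,"ax":0,"ay":-1.4,"az":0},{"dx":0,"dy":0,"dz":0,"ax":0,"ay":-1.43,"az":0},{"dx":0,"dy":0,"dz":0,"ax":0,"ay":-1.43,"az":0}]' 1
python3 - <<'E'
from h import *
from rig import bot
go([429.6,-19.6,36],down(0.302))
s=bot.get_state();c=bot.read_camera("side");pickle.dump(c,open("side2.pkl","wb"))
x,y=proj(c,[429,-19,60])[0].astype(int);cv2.imwrite("pics/c3.png",crop(c,max(x-70,0),y-90,140,140,4))
E
```

```text
clock: 6.8
position: [431.9, -19.7, 139.7]
tool_rot: [[0.431, 0.008, 0.902], [-0.902, -0.001, 0.431], [0.004, -1.0, 0.007]]
contact_force: [1.3, -0.1, 0.2]
width: 64.2
clock: 8.0
position: [429.6, -19.5, 135.9]
tool_rot: [[0.955, 0.001, -0.296], [0.296, -0.0, 0.955], [0.001, -1.0, -0.0]]
contact_force: [0.2, 0.2, 0.4]
width: 85.3
d [-0.0001  0.0999 -0.0001] a [ 0.    -0.001  0.001] q [-0.07  0.21  2.05 -0.    0.87 -0.37] t 8.0 F [0.2 0.2 0.4] w 85.3
```

View pics/c3.png

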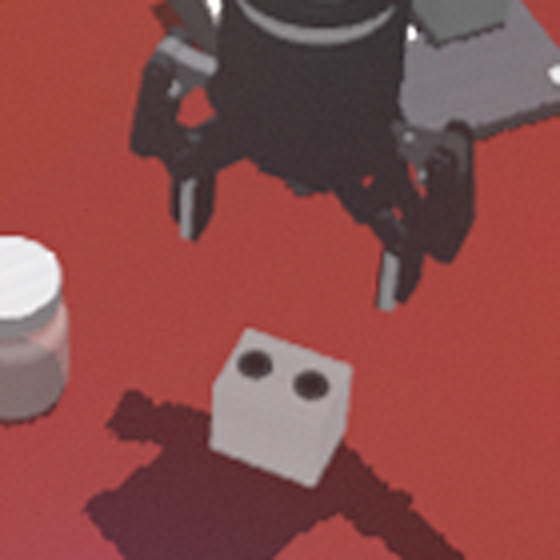

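Side crop: the block stands upright (top centre at crop ~(282,372)), fingers straddle its ends, and the jar is well clear. I'll grip it by the ends.

```bash

python3 -m creep '[{"dx":0,"dy":0.04,"dz":0,"ax":0,"ay":0,"az":0},{"dx":0,"dy":0.075,"dz":0,"ax":0,"ay":0,"az":0},{"dx":0,"dy":0.09,"dz":0,"ax":0,"ay":0,"az":0},{"dx":0,"dy":0.097,"dz":0,"ax":0,"ay":0,"az":0},{"dx":0,"dy":0.097,"dz":0,"ax":0,"ay":0,"az":0},{"dx":0,"dy":0.097,"dz":0,"ax":0,"ay":0,"az":0}]'
python3 -m creep '[{"dx":0,"dy":0,"dz":0,"ax":0,"ay":0,"az":0},{"dx":0,"dy":0,"dz":0,"ax":0,"ay":0,"az":0},{"dx":0,"dy":0,"dz":0,"ax":0,"ay":0,"az":0},{"dx":0,"dy":0,"dz":0,"ax":0,"ay":0,"az":0},{"dx":0,"dy":0,"dz":0,"ax":0,"ay":0,"az":0},{"dx":0,"dy":0,"dz":0,"ax":0,"ay":0,"az":0},{"dx":0,"dy":0,"dz":0,"ax":0,"ay":0,"az":0}]' -1
```

```text
clock: 8.65
position: [430.3, -19.6, 39.0]
tool_rot: [[0.955, 0.002, -0.296], [0.296, -0.0, 0.955], [0.002, -1.0, -0.001]]
contact_force: [0.3, 0.8, 0.4]
width: 85.2
clock: 9.35
position: [430.1, -19.6, 39.3]
tool_rot: [[0.955, 0.002, -0.296], [0.296, -0.0, 0.955], [0.002, -1.0, -0.001]]
contact_force: [-1.2, 0.5, 5.5]
width: 53.1
```

```bash
cat >> h.py <<'E'
FA=-0.409;fx=np.array([np.cos(FA),np.sin(FA),0]);fy=np.array([-fx[1],fx[0],0]);uz=np.array([0,0,1.])
cx=np.cos(.26)*fx+np.sin(.26)*uz;cz=-np.sin(.26)*fx+np.cos(.26)*uz
CO=np.array([568.2,-253.2,51.7])+40*fy
RC=np.c_[cx,-cz,np.cross(cx,-cz)]
def chan(p): return CO+p[0]*cx+p[1]*fy+p[2]*cz
def inchan(P): d=np.array(P)-CO;return np.round([d@cx,d@fy,d@cz],1)
E
python3 - <<'E'
from h import *
print(chan([-1,0,0]))
go(chan([-1,0,39.3+75]),RC)
E
python3 -m creep '[{"dx":0,"dy":-0.01,"dz":0,"ax":0,"ay":0,"az":0},{"dx":0,"dy":-0.04,"dz":0,"ax":0,"ay":0,"az":0},{"dx":0,"dy":-0.08,"dz":0,"ax":0,"ay":0,"az":0},{"dx":0,"dy":-0.12,"dz":0,"ax":0,"ay":0,"az":0},{"dx":0,"dy":-0.155,"dz":0,"ax":0,"ay":0,"az":0},{"dx":0,"dy":-0.17,"dz":0,"ax":0,"ay":0,"az":0},{"dx":0,"dy":-0.17,"dz":0,"ax":0,"ay":0,"az":0}]'
python3 - <<'E'
from h import *
go(chan([-1,0,39.3+85]),RC)
E
```

```text
[ 583.22099918 -216.11491549   51.44291945]
d [ 0.0659 -0.1224 -0.214 ] a [-0.092  0.706 -0.247] q [-0.07  0.37  2.17 -0.    0.6  -0.37] t 9.35 F [-1.2  0.5  5.5] w 53.1
clock: 10.05
position: [430.5, -19.6, 211.0]
tool_rot: [[0.955, 0.006, -0.296], [0.296, -0.001, 0.955], [0.006, -1.0, -0.002]]
contact_force: [0.6, 0.3, -3.7]
width: 53.2
d [ 0.0632  0.0402 -0.2121] a [-0.092  0.706 -0.243] q [-0.07  0.13  1.94 -0.    1.07 -0.37] t 10.05 F [ 0.6  0.3 -3.7] w 53.2
```

```bash

python3 -m creep '[{"dx":0.006,"dy":0.0,"dz":-0.02,"ax":-0.009,"ay":0.07,"az":-0.024},{"dx":0.016,"dy":0.0,"dz":-0.053,"ax":-0.023,"ay":0.177,"az":-0.061},{"dx":0.026,"dy":0.0,"dz":-0.087,"ax":-0.037,"ay":0.29,"az":-0.1},{"dx":0.036,"dy":0.0,"dz":-0.12,"ax":-0.05,"ay":0.4,"az":-0.138},{"dx":0.046,"dy":0.01,"dz":-0.155,"ax":-0.065,"ay":0.5,"az":-0.172},{"dx":0.056,"dy":0.02,"dz":-0.185,"ax":-0.078,"ay":0.6,"az":-0.207},{"dx":0.062,"dy":0.03,"dz":-0.206,"ax":-0.09,"ay":0.69,"az":-0.238},{"dx":0.063,"dy":0.04,"dz":-0.212,"ax":-0.092,"ay":0.706,"az":-0.243},{"dx":0.063,"dy":0.04,"dz":-0.212,"ax":-0.092,"ay":0.706,"az":-0.243},{"dx":0.063,"dy":0.04,"dz":-0.212,"ax":-0.092,"ay":0.706,"az":-0.243}]'
python3 - <<'E'
from h import *
from rig import bot
a=[]
for n in("side","top"):
    c=bot.read_camera(n);pickle.dump(c,open(n+"3.pkl","wb"))
    s=bot.get_state()
    # outlines: predicted block corners, floor corners
    R=s["tool_rot"];b=s["position"]+39.3*R[:,1]
    B=np.array([b+i*27*R[:,0]+j*20*R[:,2]-k*48*R[:,1] for k in(0,1) for i,j in((-1,-1),(1,-1),(1,1),(-1,1))])
    C=np.array([chan(p) for p in((-40,48,0),(-40,-48,0),(84,-48,0),(84,48,0),(-28,22,50),(60,22,50),(-28,-20,8),(-28,20,8))])
    x,y=proj(c,chan([0,0,60]))[0].astype(int);x0,y0=x-50,y-60
    k=crop(c,x0,y0,100,120,4)
    for P,col in((B,(0,255,0)),(C,(255,0,255))):
        for q in proj(c,P): cv2.circle(k,tuple(np.int32((q-[x0,y0])*4)),2,col,-1)
    a.append(k)
cv2.imwrite("pics/c4.png",np.hstack(a))
print(inchan(s["position"]),s["position"]);go(chan([-1,0,39.3+85]),RC)
E
```

```text
clock: 11.05
position: [551.5, -202.4, 167.3]
tool_rot: [[0.889, 0.227, 0.397], [-0.384, -0.1, 0.918], [0.249, -0.969, -0.002]]
contact_force: [0.2, 0.5, -1.2]
width: 53.0
[ -3.5   0.2 121.9] [ 552.31497028 -202.51234747  168.63196192]
d [ 0.0025 -0.0024 -0.0002] a [ 0.001  0.002 -0.006] q [-0.36  0.31  1.84 -0.02  0.74  0.05] t 11.15 F [ 0.4 -0.1 -2. ] w 53.2
```

View pics/c4.png

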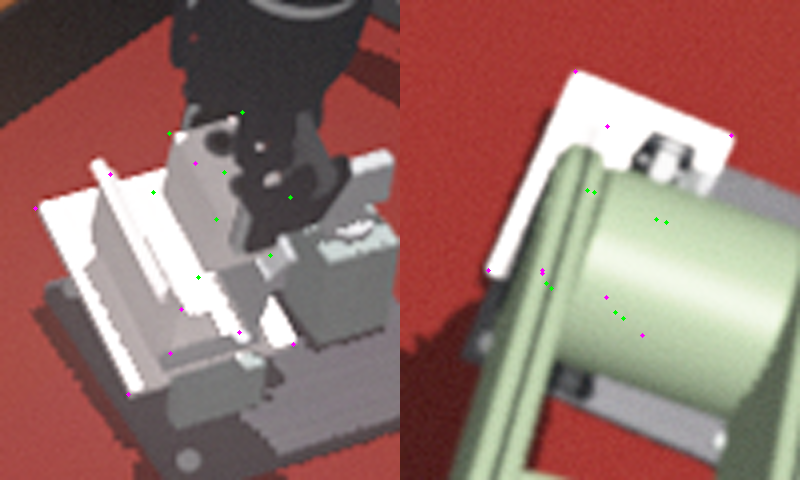

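```bash
python3 - <<'E'
from h import *
from rig import bot
c=load("side2.pkl")
g=c["pixels"].astype(int)
x,y=proj(c,[429,-19,48])[0].astype(int)
m=(g.max(2)<80).astype(np.uint8);sub=np.zeros_like(m);sub[y-15:y+15,x-25:x+25]=m[y-15:y+15,x-25:x+25]
n,l,st,ce=cv2.connectedComponentsWithStats(sub);P=[]
for i in range(1,n):
    if st[i][4]>10: print(st[i],ce[i].round(1),cast(c,ce[i],48).round(1))
ax=np.array([.955,.297,0]);o=np.array([429.8,-19.6,48])
print("pred",proj(c,[o-14*ax,o+14*ax,o]).round(1))
c=load("side3.pkl");cv2.imwrite("pics/c5.png",np.hstack([crop(c,355,140,75,85,7)]))
# current predicted block corners in that crop
s=bot.get_state();R=s["tool_rot"];b=s["position"]+39.3*R[:,1]
for k in(0,1):
  for i,j in((-1,-1),(1,-1),(1,1),(-1,1)):
    print(k,i,j,((proj(c,b+i*27*R[:,0]+j*20*R[:,2]-k*48*R[:,1])[0]-[355,140])*7).round())
E
```

```text
[346 278   8   6  31] [349.4 280.7] [444. -18.  48.]
[360 284   8   5  30] [363.5 286. ] [417.  -26.3  48. ]
pred [[362.8 287. ]
 [348.9 281.7]
 [355.8 284.3]]
0 -1 -1 [200. 263.]
0 1 -1 [120. 117.]
0 1 1 [ -5. 153.]
0 -1 1 [ 74. 301.]
1 -1 -1 [235. 162.]
1 1 -1 [151.  13.]
1 1 1 [22. 49.]
1 -1 1 [105. 200.]
```

View pics/c5.png

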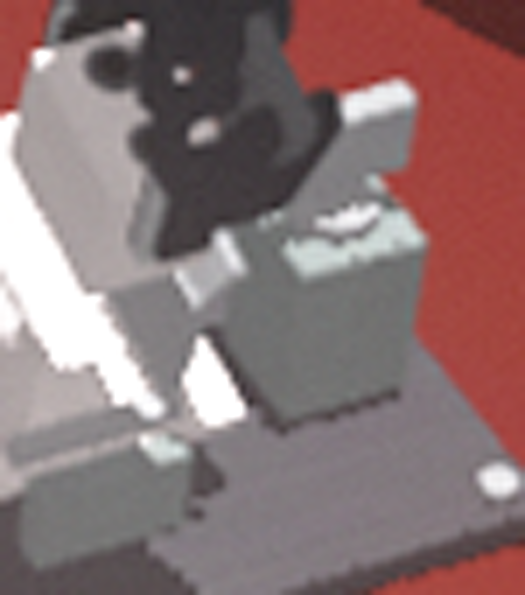

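```bash
python3 - <<'E'
from h import *
s=load("side0.pkl");o=CO-40*fy
S=lambda u,v:(322+(u-392)/4,143+v/4)
for sh in((2.4,-.6),(1.5,-.8)):
  for n,p,z,m in(("A",(425.8,208.1),13,(-72,-79.5,13)),("B",(362.7,228.1),13,(-72,69.5,13)),("upL",S(408,88),73.3,None),("lowL",S(500,280),41.4,None)):
    X=cast(s,np.array(p)-sh,z)
    d=X-o;print(n,X.round(1),"fix",np.round([d@fx,d@fy],1),m)
E
```

```text
A [ 476.6 -299.7   13. ] fix [-65.5 -79.1] (-72, -79.5, 13)
B [ 536.4 -161.3   13. ] fix [-65.7  71.7] (-72, 69.5, 13)
upL [ 680.5 -204.    73.3] fix [83.5 89.8] None
lowL [ 568.4 -152.8   41.4] fix [-39.7  92.2] None
A [ 474.9 -300.6   13. ] fix [-66.8 -80.6] (-72, -79.5, 13)
B [ 534.7 -162.1   13. ] fix [-67.   70.2] (-72, 69.5, 13)
upL [ 678.6 -204.8   73.3] fix [82.1 88.3] None
lowL [ 566.7 -153.7   41.4] fix [-41.   90.7] None
```

```bash

python3 -m creep '[{"dx":0.008,"dy":0.01,"dz":0,"ax":0,"ay":0,"az":0},{"dx":0.015,"dy":0.025,"dz":0,"ax":0,"ay":0,"az":-0.005},{"dx":0.015,"dy":0.035,"dz":0,"ax":0,"ay":0,"az":-0.005},{"dx":0.015,"dy":0.045,"dz":0,"ax":0,"ay":0,"az":-0.005},{"dx":0.015,"dy":0.055,"dz":0,"ax":0,"ay":0,"az":-0.005},{"dx":0.015,"dy":0.06,"dz":0,"ax":0,"ay":0,"az":-0.005},{"dx":0.015,"dy":0.065,"dz":0,"ax":0,"ay":0,"az":-0.005},{"dx":0.015,"dy":0.065,"dz":0,"ax":0,"ay":0,"az":-0.005}]'
python3 - <<'E'
from h import *
from rig import bot
s=bot.get_state();print(inchan(s["position"]),s["contact_force"]@np.c_[cx,fy,cz],s["torque"]);go(chan([12,0,39.3+2]),RC)
E
```

```text
clock: 11.95
position: [580.6, -215.6, 108.5]
tool_rot: [[0.887, 0.234, 0.398], [-0.384, -0.103, 0.917], [0.255, -0.967, -0.002]]
contact_force: [-1.3, -0.4, -1.6]
width: 53.5
[11.1 -0.6 55.8] [-1.3809233  -0.82154881 -1.25646146] [0.13167852 0.26841327 0.03501847]
d [0.0009 0.0145 0.0006] a [ 0.002  0.    -0.002] q [-0.37  0.42  1.85 -0.02  0.62  0.06] t 11.95 F [-1.3 -0.4 -1.6] w 53.5
```

Free so far with no side force. I'll ease down to floor contact.

```bash

python3 -m creep '[{"dx":0,"dy":0.004,"dz":0,"ax":0,"ay":0,"az":0},{"dx":0,"dy":0.008,"dz":0,"ax":0,"ay":0,"az":0},{"dx":0,"dy":0.01,"dz":0,"ax":0,"ay":0,"az":0},{"dx":0,"dy":0.011,"dz":0,"ax":0,"ay":0,"az":0},{"dx":0,"dy":0.011,"dz":0,"ax":0,"ay":0,"az":0}]'
python3 -m creep '[{"dx":0,"dy":0.001,"dz":0,"ax":0,"ay":0,"az":0},{"dx":0,"dy":0.002,"dz":0,"ax":0,"ay":0,"az":0},{"dx":0,"dy":0.002,"dz":0,"ax":0,"ay":0,"az":0}]'
python3 - <<'E'
from h import *
from rig import bot
s=bot.get_state();print(inchan(s["position"]),s["contact_force"]@np.c_[cx,fy,cz],s["torque"])
E
```

```text
clock: 12.45
position: [583.4, -216.8, 98.4]
tool_rot: [[0.887, 0.235, 0.398], [-0.384, -0.104, 0.917], [0.256, -0.967, -0.002]]
contact_force: [-0.3, 0.2, -3.0]
width: 53.1
clock: 12.75
position: [583.8, -217.0, 96.5]
tool_rot: [[0.887, 0.235, 0.398], [-0.384, -0.104, 0.917], [0.256, -0.967, -0.002]]
contact_force: [0.2, -0.6, -2.7]
width: 53.0
[11.5 -0.6 43.3] [-0.30382916 -0.46832633 -2.70567274] [0.11103773 0.18407271 0.0094273 ]
```

```bash

python3 -m creep '[{"dx":0,"dy":0.001,"dz":0,"ax":0,"ay":0,"az":0},{"dx":0,"dy":0.002,"dz":0,"ax":0,"ay":0,"az":0},{"dx":0,"dy":0.002,"dz":0,"ax":0,"ay":0,"az":0}]'
python3 -m creep '[{"dx":0,"dy":0.001,"dz":0,"ax":0,"ay":0,"az":0},{"dx":0,"dy":0.001,"dz":0,"ax":0,"ay":0,"az":0}]'
python3 -m creep '[{"dx":0,"dy":0.001,"dz":0,"ax":0,"ay":0,"az":0},{"dx":0,"dy":0.001,"dz":0,"ax":0,"ay":0,"az":0}]'
python3 - <<'E'
from h import *
from rig import bot
s=bot.get_state();print(inchan(s["position"]),s["contact_force"]@np.c_[cx,fy,cz],s["torque"])
E
```

```text
clock: 13.05
position: [584.3, -217.2, 94.5]
tool_rot: [[0.887, 0.234, 0.398], [-0.384, -0.104, 0.917], [0.256, -0.967, -0.002]]
contact_force: [-0.4, 0.6, -2.9]
width: 53.2
clock: 13.25
position: [584.5, -217.3, 93.6]
tool_rot: [[0.887, 0.235, 0.398], [-0.384, -0.104, 0.917], [0.256, -0.967, -0.002]]
contact_force: [1.2, 0.4, -3.5]
width: 53.2
clock: 13.45
position: [584.9, -217.5, 92.7]
tool_rot: [[0.887, 0.235, 0.398], [-0.384, -0.104, 0.917], [0.257, -0.966, -0.002]]
contact_force: [1.0, 0.1, -3.9]
width: 53.4
[11.6 -0.6 39.4] [-0.16460337  0.53098712 -3.99380306] [ 0.05784424  0.22770825 -0.01554728]
```

```bash

for i in 1; do python3 -m creep '[{"dx":0,"dy":0.001,"dz":0,"ax":0,"ay":0,"az":0},{"dx":0,"dy":0.001,"dz":0,"ax":0,"ay":0,"az":0}]'; done | grep -E "pos|force"
python3 -m creep '[{"dx":0,"dy":0.001,"dz":0,"ax":0,"ay":0,"az":0},{"dx":0,"dy":0.001,"dz":0,"ax":0,"ay":0,"az":0}]'| grep -E "pos|force"
python3 - <<'E'
from h import *
from rig import bot
s=bot.get_state();print(inchan(s["position"]),s["contact_force"]@np.c_[cx,fy,cz],s["torque"])
E
```

```text
position: [584.9, -217.5, 92.7]
contact_force: [-4.1, 1.3, 4.1]
position: [584.9, -217.5, 92.6]
contact_force: [-8.4, 2.9, 10.6]
[11.6 -0.6 39.3] [-5.8132228  -0.66463871 12.55522984] [0.30819256 0.77246976 0.02972836]
```

```bash

python3 -m creep '[{"dx":-0.001,"dy":-0.0015,"dz":0,"ax":0,"ay":0,"az":0},{"dx":-0.004,"dy":-0.0015,"dz":0,"ax":0,"ay":0,"az":0},{"dx":-0.006,"dy":-0.0015,"dz":0,"ax":0,"ay":0,"az":0},{"dx":-0.006,"dy":-0.0015,"dz":0,"ax":0,"ay":0,"az":0}]'| grep -E "pos|force"
python3 -m creep '[{"dx":-0.002,"dy":0,"dz":0,"ax":0,"ay":0,"az":0},{"dx":-0.002,"dy":0,"dz":0,"ax":0,"ay":0,"az":0}]'| grep -E "pos|force"
python3 - <<'E'
from h import *
from rig import bot
s=bot.get_state();print(inchan(s["position"]),s["contact_force"]@np.c_[cx,fy,cz],s["torque"])
E
python3 -m creep '[{"dx":-0.001,"dy":0,"dz":0,"ax":0,"ay":0,"az":0},{"dx":-0.001,"dy":0,"dz":0,"ax":0,"ay":0,"az":0}]'| grep -E "pos|force"
python3 - <<'E'
from h import *
from rig import bot
s=bot.get_state();print(inchan(s["position"]),s["contact_force"]@np.c_[cx,fy,cz],s["torque"])
E
```

```text
position: [580.3, -215.4, 91.3]
contact_force: [0.1, -0.3, 3.4]
position: [578.5, -214.6, 90.8]
contact_force: [0.3, -0.0, 3.1]
[ 4.3 -0.5 39.3] [1.10356428 0.09880911 2.91070636] [-0.07020368 -0.24622288 -0.01416998]
position: [577.6, -214.3, 90.5]
contact_force: [0.3, -0.7, 3.9]
[ 3.3 -0.6 39.3] [ 1.55748004 -0.54041165  3.62236828] [-0.11429716 -0.39710824 -0.03315897]
```

```bash

python3 -m creep '[{"dx":-0.0015,"dy":0,"dz":0,"ax":0,"ay":0,"az":0},{"dx":-0.0015,"dy":0,"dz":0,"ax":0,"ay":0,"az":0}]'| grep -E "pos|force"
python3 -m creep '[{"dx":-0.0015,"dy":0,"dz":0,"ax":0,"ay":0,"az":0},{"dx":-0.0015,"dy":0,"dz":0,"ax":0,"ay":0,"az":0}]'| grep -E "pos|force"
python3 -m creep '[{"dx":-0.001,"dy":0,"dz":0,"ax":0,"ay":0,"az":0},{"dx":-0.001,"dy":0,"dz":0,"ax":0,"ay":0,"az":0}]'| grep -E "pos|force"
python3 - <<'E'
from h import *
from rig import bot
s=bot.get_state();print(inchan(s["position"]),s["contact_force"]@np.c_[cx,fy,cz],s["torque"])
E
```

```text
position: [576.1, -213.6, 90.1]
contact_force: [0.2, -1.2, 4.4]
position: [574.9, -213.1, 89.7]
contact_force: [2.4, -0.2, 4.1]
position: [574.8, -213.1, 89.8]
contact_force: [3.7, -2.8, 4.7]
[ 0.3 -0.6 39.3] [ 5.60935836 -1.100152    3.37644915] [-0.32246763 -0.82070784 -0.03715592]
```

```bash

python3 -m creep '[{"dx":-0.001,"dy":0,"dz":0,"ax":0,"ay":0,"az":0},{"dx":-0.001,"dy":0.0005,"dz":0,"ax":0,"ay":0,"az":0}]'| grep -E "pos|force"
python3 -m creep '[{"dx":0,"dy":0,"dz":0,"ax":0,"ay":0,"az":0},{"dx":0,"dy":0,"dz":0,"ax":0,"ay":0,"az":0},{"dx":0,"dy":0,"dz":0,"ax":0,"ay":0,"az":0},{"dx":0,"dy":-0.005,"dz":0,"ax":0,"ay":0,"az":0},{"dx":0,"dy":-0.035,"dz":0,"ax":0,"ay":0,"az":0},{"dx":0,"dy":-0.075,"dz":0,"ax":0,"ay":0,"az":0},{"dx":0,"dy":-0.12,"dz":0,"ax":0,"ay":0,"az":0},{"dx":0,"dy":-0.12,"dz":0,"ax":0,"ay":0,"az":0}]' 0.75
python3 - <<'E'
from h import *
from rig import bot
W=np.array([568.2,-253.2,0])-55*fy+1.3*fx;print(W)
go([W[0],W[1],200],down(FA));
E
```

```text
position: [574.8, -213.1, 89.8]
contact_force: [3.0, -2.1, 10.6]
clock: 16.25
position: [546.3, -200.3, 210.9]
tool_rot: [[0.884, 0.245, 0.398], [-0.383, -0.108, 0.918], [0.268, -0.964, -0.001]]
contact_force: [0.6, -0.3, -0.3]
width: 74.9
[ 547.51971423 -304.18054315    0.        ]
d [ 0.0379  0.022  -0.0948] a [0.001 0.    0.271] q [-0.36  0.25  1.81 -0.02  0.81  0.05] t 16.25 F [ 0.6 -0.3 -0.3] w 74.9
```

```bash

python3 -m creep '[{"dx":0.006,"dy":0.0,"dz":-0.015,"ax":0,"ay":0,"az":0.05},{"dx":0.015,"dy":0.005,"dz":-0.04,"ax":0,"ay":0,"az":0.15},{"dx":0.03,"dy":0.012,"dz":-0.075,"ax":0,"ay":0,"az":0.25},{"dx":0.038,"dy":0.022,"dz":-0.095,"ax":0,"ay":0,"az":0.271},{"dx":0.038,"dy":0.022,"dz":-0.095,"ax":0,"ay":0,"az":0.271},{"dx":0.038,"dy":0.022,"dz":-0.095,"ax":0,"ay":0,"az":0.271}]' 0
python3 - <<'E'
from h import *
from rig import bot
c=bot.read_camera("side");pickle.dump(c,open("side4.pkl","wb"))
cv2.imwrite("pics/c6.png",crop(c,320,110,125,135,4))
W=np.array([568.2,-253.2,0])-55*fy+1.3*fx
go([W[0],W[1],110],down(FA));
E
```

```text
clock: 16.85
position: [544.9, -303.5, 191.6]
tool_rot: [[0.917, -0.013, 0.399], [-0.399, 0.005, 0.917], [-0.014, -1.0, -0.001]]
contact_force: [0.3, 0.1, -0.5]
width: 42.9
d [ 0.004   0.0822 -0.    ] a [ 0.001 -0.    -0.013] q [-0.52  0.44  1.53 -0.    1.18 -0.11] t 16.9 F [-0.5  0.4 -0.2] w 42.2
```

View pics/c6.png

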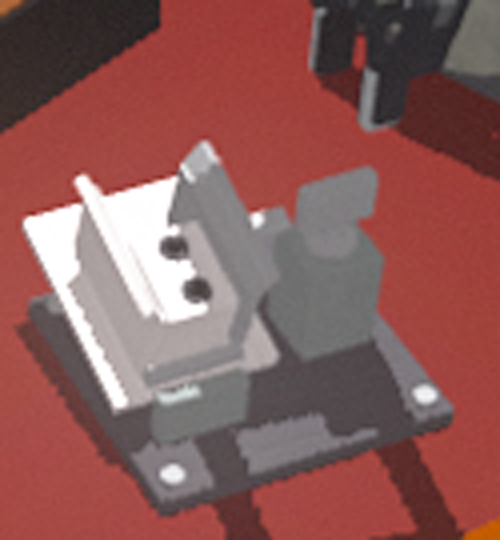

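Side crop: block flat in the channel with bushings at (173,247) and (197,290), low end at the stop. Wing at (338,200) is below the open fingers. I'll go down and grip the wing.

```bash

python3 -m creep '[{"dx":0.002,"dy":0.02,"dz":0,"ax":0,"ay":0,"az":0},{"dx":0.002,"dy":0.05,"dz":0,"ax":0,"ay":0,"az":0},{"dx":0.002,"dy":0.07,"dz":0,"ax":0,"ay":0,"az":0},{"dx":0.002,"dy":0.08,"dz":0,"ax":0,"ay":0,"az":0},{"dx":0.002,"dy":0.08,"dz":0,"ax":0,"ay":0,"az":0},{"dx":0.002,"dy":0.08,"dz":0,"ax":0,"ay":0,"az":0}]'
python3 - <<'E'
from h import *
W=np.array([568.2,-253.2,0])-55*fy+1.3*fx
go([W[0],W[1],110],down(FA));
E
python3 -m creep '[{"dx":0,"dy":0,"dz":0,"ax":0,"ay":0,"az":0},{"dx":0,"dy":0,"dz":0,"ax":0,"ay":0,"az":0},{"dx":0,"dy":0,"dz":0,"ax":0,"ay":0,"az":0},{"dx":0,"dy":0,"dz":0,"ax":0,"ay":0,"az":0},{"dx":0,"dy":0,"dz":0,"ax":0,"ay":0,"az":0},{"dx":0,"dy":0,"dz":0,"ax":0,"ay":0,"az":0}]' -1
python3 - <<'E'
from rig import bot
print(bot.get_state()["torque"])
E
```

```text
clock: 17.5
position: [547.0, -304.1, 114.0]
tool_rot: [[0.918, -0.01, 0.397], [-0.397, 0.002, 0.918], [-0.01, -1.0, -0.002]]
contact_force: [0.2, -0.6, -0.7]
width: 42.8
d [0.0006 0.004  0.0001] a [ 0.002  0.    -0.01 ] q [-0.52  0.51  1.63 -0.    1.01 -0.11] t 17.5 F [ 0.2 -0.6 -0.7] w 42.8
clock: 18.1
position: [547.1, -304.7, 114.2]
tool_rot: [[0.917, -0.009, 0.398], [-0.398, 0.002, 0.917], [-0.009, -1.0, -0.002]]
contact_force: [-1.1, -0.0, 6.1]
width: 10.7
[-0.09077956 -0.0154903  -0.00024408]
```

```bash

python3 -m creep '[{"dx":0,"dy":0,"dz":0,"ax":0,"ay":0.1,"az":0},{"dx":0,"dy":0,"dz":0,"ax":0,"ay":0.2,"az":0},{"dx":0,"dy":0,"dz":0,"ax":0,"ay":0.3,"az":0},{"dx":0,"dy":0,"dz":0,"ax":0,"ay":0.4,"az":0},{"dx":0,"dy":0,"dz":0,"ax":0,"ay":0.5,"az":0},{"dx":0,"dy":0,"dz":0,"ax":0,"ay":0.6,"az":0},{"dx":0,"dy":0,"dz":0,"ax":0,"ay":0.6,"az":0}]'
cat > st.py <<'E'
from h import *
from rig import bot
s=bot.get_state();R=s["tool_rot"];print("yaw",round(np.arctan2(R[1,0],R[0,0]),3),"F tool",(s["contact_force"]@R).round(1),"M",s["torque"].round(3),"q6",s["q"][5].round(3),"w",round(float(s["width"]),1),"t",s["clock"],s["position"].round(1))
E
python3 st.py
```

```text
clock: 18.8
position: [547.1, -304.7, 114.1]
tool_rot: [[0.531, -0.009, 0.847], [-0.847, 0.002, 0.531], [-0.006, -1.0, -0.007]]
contact_force: [-0.2, 0.6, 5.4]
width: 10.8
yaw -1.011 F tool [-0.7 -5.4  0.1] M [ 0.057 -0.026 -0.082] q6 0.488 w 10.8 t 18.8 [ 547.1 -304.7  114.1]
```

```bash

python3 -m creep '[{"dx":0,"dy":0,"dz":0,"ax":0,"ay":0.1,"az":0},{"dx":0,"dy":0,"dz":0,"ax":0,"ay":0.2,"az":0},{"dx":0,"dy":0,"dz":0,"ax":0,"ay":0.3,"az":0},{"dx":0,"dy":0,"dz":0,"ax":0,"ay":0.4,"az":0},{"dx":0,"dy":0,"dz":0,"ax":0,"ay":0.5,"az":0},{"dx":0,"dy":0,"dz":0,"ax":0,"ay":0.6,"az":0},{"dx":0,"dy":0,"dz":0,"ax":0,"ay":0.7,"az":0},{"dx":0,"dy":0,"dz":0,"ax":0,"ay":0.8,"az":0},{"dx":0,"dy":0,"dz":0,"ax":0,"ay":0.9,"az":0},{"dx":0,"dy":0,"dz":0,"ax":0,"ay":1.0,"az":0}]' >/dev/null; python3 st.py
python3 -m creep '[{"dx":0,"dy":0,"dz":0,"ax":0,"ay":0.07,"az":0},{"dx":0,"dy":0,"dz":0,"ax":0,"ay":0.1,"az":0}]' >/dev/null; python3 st.py
python3 -m creep '[{"dx":0,"dy":0,"dz":0,"ax":0,"ay":0.07,"az":0},{"dx":0,"dy":0,"dz":0,"ax":0,"ay":0.1,"az":0}]' >/dev/null; python3 st.py
```

```text
yaw -2.013 F tool [-0.5 -5.8 -1.3] M [ 0.202 -0.108  0.042] q6 1.49 w 10.5 t 19.8 [ 547.2 -304.6  114.1]
yaw -2.111 F tool [ 0.2 -6.3 -1. ] M [ 0.158 -0.159  0.045] q6 1.588 w 10.7 t 20.0 [ 547.2 -304.6  114.2]
yaw -2.211 F tool [ 0.3 -6.3 -1. ] M [ 0.193 -0.098  0.014] q6 1.688 w 11.0 t 20.2 [ 547.2 -304.6  114.1]
```

```bash

python3 -m creep '[{"dx":0,"dy":0,"dz":0,"ax":0,"ay":0.05,"az":0},{"dx":0,"dy":0,"dz":0,"ax":0,"ay":0.1,"az":0}]' >/dev/null; python3 st.py
python3 -m creep '[{"dx":0,"dy":0,"dz":0,"ax":0,"ay":0.05,"az":0},{"dx":0,"dy":0,"dz":0,"ax":0,"ay":0.1,"az":0}]' >/dev/null; python3 st.py
python3 -m creep '[{"dx":0,"dy":0,"dz":0,"ax":0,"ay":0.05,"az":0},{"dx":0,"dy":0,"dz":0,"ax":0,"ay":0.1,"az":0}]' >/dev/null; python3 st.py
```

```text
yaw -2.311 F tool [-0.2 -6.5 -0.6] M [ 0.228 -0.165 -0.029] q6 1.788 w 11.0 t 20.4 [ 547.2 -304.6  114.2]
yaw -2.411 F tool [ 0.7 -5.7 -0.9] M [ 0.143 -0.107  0.029] q6 1.888 w 10.5 t 20.6 [ 547.2 -304.6  114.2]
yaw -2.507 F tool [-0.1 -6.3 -1.3] M [ 0.294 -0.229  1.617] q6 1.985 w 10.8 t 20.8 [ 547.2 -304.6  114.2]
```

```bash

python3 -m creep '[{"dx":0,"dy":0,"dz":0,"ax":0,"ay":0.05,"az":0},{"dx":0,"dy":0,"dz":0,"ax":0,"ay":0.1,"az":0}]' >/dev/null; python3 st.py
python3 -m creep '[{"dx":0,"dy":0,"dz":0,"ax":0,"ay":0.05,"az":0},{"dx":0,"dy":0,"dz":0,"ax":0,"ay":0.1,"az":0}]' >/dev/null; python3 st.py
```

```text
yaw -2.6 F tool [-0.6 -7.2 -1.6] M [ 0.455 -0.209  3.407] q6 2.08 w 10.8 t 21.0 [ 547.2 -304.6  114.4]
yaw -2.693 F tool [-1.1 -8.6 -2.3] M [ 0.645 -0.286  5.435] q6 2.175 w 10.9 t 21.2 [ 547.2 -304.6  114.5]
```

Bottomed: the moment rises linearly from a zero point near yaw -2.426. I'll unload to that point, check for slip, then back off a quarter turn.

```bash

python3 -m creep '[{"dx":0,"dy":0,"dz":0,"ax":0,"ay":-0.1,"az":0},{"dx":0,"dy":0,"dz":0,"ax":0,"ay":-0.2,"az":0},{"dx":0,"dy":0,"dz":0,"ax":0,"ay":-0.2,"az":0}]' >/dev/null; python3 st.py
python3 -m creep '[{"dx":0,"dy":0,"dz":0,"ax":0,"ay":-0.04,"az":0},{"dx":0,"dy":0,"dz":0,"ax":0,"ay":-0.04,"az":0}]' >/dev/null; python3 st.py
python3 -m creep '[{"dx":0,"dy":0,"dz":0,"ax":0,"ay":-0.04,"az":0},{"dx":0,"dy":0,"dz":0,"ax":0,"ay":-0.04,"az":0}]' >/dev/null; python3 st.py
```

```text
yaw -2.502 F tool [ 0.6 -5.8 -1.4] M [ 0.203 -0.141  1.462] q6 1.981 w 11.0 t 21.5 [ 547.2 -304.5  114.2]
yaw -2.466 F tool [ 1.  -6.1 -0.3] M [ 0.198 -0.186  0.8  ] q6 1.944 w 10.4 t 21.7 [ 547.2 -304.5  114.1]
yaw -2.429 F tool [-0.5 -6.5 -1.9] M [ 0.101 -0.185  0.057] q6 1.905 w 10.9 t 21.9 [ 547.2 -304.6  114.2]
```

```bash

python3 -m creep '[{"dx":0,"dy":0,"dz":0,"ax":0,"ay":-0.14,"az":0},{"dx":0,"dy":0,"dz":0,"ax":0,"ay":-0.28,"az":0},{"dx":0,"dy":0,"dz":0,"ax":0,"ay":-0.42,"az":0},{"dx":0,"dy":0,"dz":0,"ax":0,"ay":-0.56,"az":0},{"dx":0,"dy":0,"dz":0,"ax":0,"ay":-0.7,"az":0},{"dx":0,"dy":0,"dz":0,"ax":0,"ay":-0.84,"az":0},{"dx":0,"dy":0,"dz":0,"ax":0,"ay":-0.98,"az":0},{"dx":0,"dy":0,"dz":0,"ax":0,"ay":-1.12,"az":0},{"dx":0,"dy":0,"dz":0,"ax":0,"ay":-1.26,"az":0},{"dx":0,"dy":0,"dz":0,"ax":0,"ay":-1.4,"az":0},{"dx":0,"dy":0,"dz":0,"ax":0,"ay":-1.5,"az":0},{"dx":0,"dy":0,"dz":0,"ax":0,"ay":-1.55,"az":0}]' >/dev/null; python3 st.py
python3 -m creep '[{"dx":0,"dy":0,"dz":0,"ax":0,"ay":-0.023,"az":0},{"dx":0,"dy":0,"dz":0,"ax":0,"ay":-0.023,"az":0}]' >/dev/null; python3 st.py
```

```text
yaw -0.877 F tool [-0.8 -5.4 -1.2] M [ 0.075 -0.025 -0.064] q6 0.353 w 10.3 t 23.1 [ 547.1 -304.7  114.1]
yaw -0.856 F tool [-1.  -5.1 -0.3] M [ 0.027 -0.071  0.067] q6 0.333 w 10.9 t 23.3 [ 547.1 -304.7  114.1]
```

Backed off 1.570 rad. I'll open, lift straight up, then move well clear.

```bash

python3 -m creep '[{"dx":0,"dy":0,"dz":0,"ax":0,"ay":0,"az":0},{"dx":0,"dy":0,"dz":0,"ax":0,"ay":0,"az":0},{"dx":0,"dy":0,"dz":0,"ax":0,"ay":0,"az":0},{"dx":0,"dy":-0.01,"dz":0,"ax":0,"ay":0,"az":0},{"dx":0,"dy":-0.05,"dz":0,"ax":0,"ay":0,"az":0},{"dx":0,"dy":-0.1,"dz":0,"ax":0,"ay":0,"az":0},{"dx":0,"dy":-0.14,"dz":0,"ax":0,"ay":0,"az":0},{"dx":0,"dy":-0.16,"dz":0,"ax":0,"ay":0,"az":0},{"dx":0,"dy":-0.16,"dz":0,"ax":0,"ay":0,"az":0}]' 0 >/dev/null; python3 st.py
python3 -m creep '[{"dx":0.04,"dy":0,"dz":-0.02,"ax":0,"ay":0,"az":0},{"dx":0.07,"dy":0,"dz":-0.05,"ax":0,"ay":0,"az":0},{"dx":0.09,"dy":0,"dz":-0.09,"ax":0,"ay":0,"az":0},{"dx":0.1,"dy":0,"dz":-0.13,"ax":0,"ay":0,"az":0},{"dx":0.1,"dy":0,"dz":-0.17,"ax":0,"ay":0,"az":0},{"dx":0.1,"dy":0,"dz":-0.2,"ax":0,"ay":0,"az":0},{"dx":0.1,"dy":0,"dz":-0.23,"ax":0,"ay":0,"az":0},{"dx":0.1,"dy":0,"dz":-0.25,"ax":0,"ay":0,"az":0},{"dx":0.1,"dy":0,"dz":-0.25,"ax":0,"ay":0,"az":0},{"dx":0.1,"dy":0,"dz":-0.25,"ax":0,"ay":0,"az":0}]' >/dev/null; python3 st.py
python3 - <<'E'
from h import *
from rig import bot
a=[]
for n in("side","top"):
    c=bot.read_camera(n);pickle.dump(c,open(n+"5.pkl","wb"))
    x,y=proj(c,CO)[0].astype(int);a.append(crop(c,x-40,y-60,95,115,4))
cv2.imwrite("pics/c7.png",np.hstack(a))
E
```

```text
yaw -0.856 F tool [-0.3 -0.3  0.1] M [-0.038  0.012 -0.03 ] q6 0.333 w 42.8 t 24.2 [ 549.6 -305.6  277.6]
yaw -0.857 F tool [-0.5 -0.4  0.1] M [0.004 0.007 0.011] q6 -0.064 w 42.8 t 25.2 [ 425.2 -543.7  272.9]
```

View pics/c7.png

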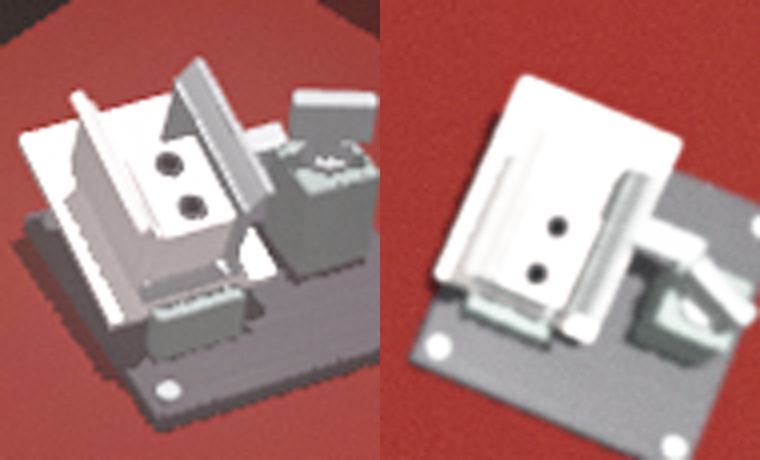

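Both views: block in the channel between the cheeks, at the stop, bushings at (168,163)/(193,207) in the side crop; wing turned and free. One numeric check that the block did not shift, and that the other objects stayed put.

```bash
python3 - <<'E'
from h import *
def bl(c,x,y,r=11):
    m=(c["pixels"][y-r:y+r,x-r:x+r].max(2)<95).astype(np.uint8);n,l,st,ce=cv2.connectedComponentsWithStats(m)
    return [(ce[i]+[x-r,y-r]).round(1).tolist() for i in range(1,n) if 8<st[i][4]<60]
print("side4",bl(load("side4.pkl"),366,177));print("side5",bl(load("side5.pkl"),366,177,12))
t0,t5=load("top0.pkl"),load("top5.pkl")
off=1.3*fx
for k in(-1,1): # predicted bushing pixels for block seated (x=-1) with felt 1.3 mm fixture shift
    for x in(-1,): print("pred top",proj(t5,chan([x+13.5*k,1,48])+off).round(1))
x,y=proj(t5,chan([-1,1,48]))[0].astype(int);print("top5",bl(t5,x,y,12))
d=cv2.absdiff(t0["pixels"],t5["pixels"]).max(2)>60
for n,(a,b,w,h) in dict(rack2=(120,190,82,70),jar=(275,210,33,33),driver=(280,118,28,78),purple=(175,270,112,115)).items(): print(n,int(d[b:b+h,a:a+w].sum()))
E
```

```text
side4 [[363.5, 171.1], [369.4, 181.8]]
side5 []
pred top [[402.1 215.9]]
pred top [[407.  204.7]]
top5 []
rack2 0
jar 0
driver 0
purple 0
```

```bash
python3 - <<'E'
from h import *
for n in("side4","side5","top5"):
    c=load(n+".pkl");g=c["pixels"].max(2);x,y=(366,177) if "side" in n else (404,210)
    r=12
    m=(g[y-r:y+r,x-r:x+r]<125).astype(np.uint8);k,l,st,ce=cv2.connectedComponentsWithStats(m)
    print(n,[(st[i][4],(ce[i]+[x-r,y-r]).round(1).tolist()) for i in range(1,k)])
    if n!="side4":
        x0,y0=proj(c,CO)[0].astype(int)-[40,60];print("crop origin",x0,y0)
E
```

```text
side4 [(np.int32(2), [362.5, 165.0]), (np.int32(30), [363.2, 171.5]), (np.int32(30), [369.1, 182.1])]
side5 [(np.int32(1), [362.0, 165.0]), (np.int32(1), [364.0, 165.0]), (np.int32(12), [374.0, 171.5]), (np.int32(21), [362.9, 171.6]), (np.int32(20), [368.6, 181.8])]
crop origin 321 131
top5 [(np.int32(11), [406.9, 205.4]), (np.int32(12), [401.7, 216.9])]
crop origin 363 149
```

```bash
python3 -c "
from rig import bot
print(bot.hand_in())"
```

```text
the job is handed in; nothing more can be done
None
```

The two-hole block is seated in the fixture's channel, and the gib screw is bottomed and backed off a quarter turn. The job is handed in at about 25 s on the robot's clock.

- **Block:** I took it from the rack by its long sides, set it on the bench, regripped it by its ends and lowered it until it touched the channel floor. Then I slid it down until the stop pushed back, and let go.
- **Screw:** I turned the wing clockwise until the moment rose sharply. The hard stop was at tool yaw -2.426 rad, and unloading back to that point showed no slip in the grip. I backed it off 1.570 rad, released the wing and moved the arm well clear.

**Last checks**
- The pictures show the block between the cheeks at the low stop. After the screw was turned its bushings had moved no more than about 0.5 px in the side view. In the top view they are within 1 px of the predicted seat.
- The regions around the other two blocks, the jar, the screwdriver and the purple fixture show no change from the first top picture. I did not check the orange fixture this way; nothing went near it.
- The force on the arm is about zero, so it is touching nothing.

**Disagreements**
- The two cameras disagreed by several millimetres on where the fixture was, so I relied on contact for the final seat position.
- My first numeric search for the bushings after the screw work found none, because the brightness limit was too strict. With a looser limit it found them.

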